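# Open out the wooden recipe stand

### The job

Get the wooden recipe stand ready for use: push its half-folded back rest (the hinged panel) up and over until it leans back fully open against its stop. Leave the stand lying flat about where it is, leave the blue stand as it is, and do not disturb the mug, the lemon or the tea packet.

Things in the scene. Friction and masses are not known exactly. Their poses are not given: they have to be found in the camera images.
- wood_stand: Loose brown wooden folding recipe stand, 0.7 to 1.2 kg: flat base 150 x 100 mm, top 14 mm up, with a hinged back-rest panel. Origin: centre of the base's underside. x runs along the length from front lip (x = -70 mm, top 27 mm up) to hinge line (x = +40 mm), y along the hinge, z up. x points away from the robot, turned up to 35 degrees either way.
- wood_prop (a joint): Back-rest angle, rad: 0 = flat on the base, free edge towards the lip; 1.57 upright; 1.92 at its stop, leaning back. Panel 64 wide, 8 thick, 100 mm from hinge line to free edge. Starts at 1.0 to 1.25. Stiff hinge (0.12 N m): stays where left. Opens when pushed near its free edge, from the lip side towards the hinge side, level or a little upward.
- wood_prop_tip (a point): Middle of the free edge of the wooden stand's back rest, on the mid-thickness of the panel; moves with the panel.
- wood_hinge (a point): Middle of the hinge line of the wooden stand, 22 mm above the worktop; axes as the stand's. Wall cabinets with bar handles hang over the worktop from about x = 0.58 m on, 0.47 m up and higher.
- blue_stand: The other recipe stand, same make and size but painted blue, also with its back rest ajar; to be left alone. Origin and axes as for the wooden one.
- blue_prop_tip (a point): Middle of the free edge of the blue stand's back rest.
- mug: Loose mug, white with dark stripes, 90 x 120 x 88 mm; origin under its middle. Leave alone.
- lemon: Loose yellow lemon, 78 x 55 x 56 mm; origin under its middle. Leave alone.
- tea_packet: Loose black cardboard tea packet, 68 x 133 x 66 mm; origin under its middle. Leave alone.
Mind the look-alikes: they are no part of the job. There is more than one size of the wood_stand; the job needs the larger.

How it is judged:
By the outcome, as a careful person would: the job done as asked, in the order asked, and still so for the second after the job is handed in, with the robot touching nothing.
It also fails if it takes over 24 s, if anything falls off the work surface, if the arm or the gripper's body presses on something with over 40 N, if the wrist force passes 120 N, or if a joint passes its speed limit or range.

### The arm

A 6-joint arm with a two-finger parallel gripper is mounted at the origin on a cart in front of the work surface, level with it; the furniture and walls round the work are solid. World frame = base frame: x ahead of the robot, y to its left, z up, the work surface at z = 0. Lengths are in m, angles in degrees, forces in N, time in s.
With the tool pointing down it reaches from about 0.3 to 0.825 m from the base axis. Payload 5.4 kg.
Tool frame: the origin (TCP) lies at the very end of the fingers, on their centre line; the grasp point (between the pads) lies 19 mm behind it; z points along the fingers, y is the direction in which the jaws open and shut (so a half turn about z gives the same grasp; the last joint's range is limited). The gripper opens to 92 mm and grips with 3 to 60 N. Pads are 20 mm wide; open, the fingers measure 128 mm over their backs; the gripper's body (75 mm by 189 mm) begins 69 mm behind the grasp point.
Start: joints at [57.29, 9.076, 91.501, -0, 79.423, -12.038], TCP at [0.203, 0.538, 0.215] pointing down, gripper open.
Joint ranges: [-166.64, 166.64], [-54.1, 131.32], [10.49, 154.53], [-73.88, 253.88], [9.74, 151.15], [-171.62, 171.62]. Speed limits (degrees/s): [147.25, 147.25, 180, 180, 180, 180].

### API

Orientations are given as [roll, pitch, yaw] about the fixed x, y, z axes, in that order (R = Rz(yaw) Ry(pitch) Rx(roll)).
In Python, from rig import ctrl gives the robot as it stands.
- The arm moves only by the tool servo_tool, never from a script. Its argument "moves" is a list of rows, each a list of 6 numbers: the shift along the tool's x, y, z in m, then the turn, a rotation vector about the tool's x, y, z in rad. A call has 1 to 20 rows; each row is the pose to reach, as a shift and turn from the pose commanded when the call began, along the tool's axes at that moment; what a row does not reach only later rows make up. A row lasts 1/8 s, in which the tool goes at most 62.5 mm and 10.7 degrees, less where a joint would pass 70% of its speed; a pose out of reach is approached as far as the arm can. A call with a gripper value outside its range is refused whole. "gripper" is the closure, from 0 (fully open) to 1 (shut), set as the call begins (left out, the last holds). The fingers move at their own pace and stop on an object; the grip force is fixed at half the most. Time passes only in rows, so rows that repeat a pose let the fingers close. It gives the time, the measured TCP pose, the force and the opening at its end, in the units of the state.
- ctrl.get_obs(): the state, without advancing time (a new reading comes with each control period).
- ctrl.snapshot(name): name is "scene" or "top" or "wrist"; returns a dict with "frame" (480x640x3 uint8, red, green, blue), "fovy" (degrees; the focal length in pixels is half the picture's height over the tangent of half this angle, whatever the lens; pixels are square), "cx", "cy" (the principal point, pixels), "T" (4x4, takes a point from camera to world coordinates). Camera axes: x right, y up, looking along -z (the intrinsics and any distortion apply to the point x, -y, -z); pixel columns grow to the right and rows downward; lengths in m; the calibration is good to about 2 mm. A picture is of the moment at which its call begins. There is no depth.
- ctrl.job_done(): hands the job in, once; it reports no verdict.
Trained networks look in a picture, given as the dict that the camera call returned (one of the last four; its "shot" number tells which), for a name from the list of things; names that differ only in an ending like _2 or _b are one class to them, and where a whole thing is asked for, a point or a joint stands for the part that bears it (a point fixed in the world has none). Each returns a list of dicts, best first, with "conf" (0 to 1); they miss things now and then, are a little off and sometimes report something else, mostly with a low value. They report only what shows in the picture. A call takes as long as a camera call. They do not tell look-alikes from the thing itself.
- ctrl.look_for(picture, name): "location" ([x, y, z] in m, in the coordinates of the camera as it stood for that picture, good to about 4 mm: the middle of the surface that is visible of it).
- ctrl.regions_of(picture, name): "pixels" (480x640 bool, what is visible of it).
The state is a dict: "t": time; "joint_pos": joint angles; "qvel": joint speeds; "tau": joint torques, N m; "ee_pos": TCP position; "ee_rot": TCP orientation; "contact_force": force on the tool from outside, world axes, zero at the start; "moment": the same for the moment, N m; "finger_gap": opening from 0.0 (shut) to 1.0 (fully open).
Only numpy, scipy, OpenCV 4.12 (cv2) and the standard library are available. Lean on these libraries where they do the work, as an engineer would, in place of code of your own. Each camera call takes 0.05 s, during which the arm holds its last target.

## Working session

There is one attempt and no reset: what is moved stays moved. The work goes in short steps, Python scripts to look and compute and a tool call to move; the robot and the scene stay as the last step left them, time stands still between calls to the robot, and variables do not carry over. Pictures are saved under pics/ and viewed, and the job is handed in when it is done.

Besides the shell and the picture viewer there is one more tool, called after "Request:" by a JSON object that holds its "api" and its "payload". servo_tool: Moves the arm, as the interface text tells. Its arguments: {"type":"object","properties":{"moves":{"type":"array","items":{"type":"array","items":{"type":"number"}}},"gripper":{"type":"number"}},"required":["moves"]}

```bash
mkdir -p pics; ls; cat > h.py <<'E'
from rig import ctrl
import numpy as np, cv2, pickle
def save(p,n): cv2.imwrite('pics/'+n+'.png',cv2.cvtColor(p['frame'],cv2.COLOR_RGB2BGR)); pickle.dump(p,open('pics/'+n+'.pkl','wb'))
def K(p):
    f=240/np.tan(np.radians(p['fovy'])/2); return f,p['cx'],p['cy']
def proj(p,X):
    f,cx,cy=K(p); T=np.array(p['T']); c=np.linalg.inv(T)@np.append(X,1); return cx+f*c[0]/-c[2], cy+f*(-c[1])/-c[2]
def ray(p,u,v):
    f,cx,cy=K(p); T=np.array(p['T']); d=T[:3,:3]@np.array([(u-cx)/f,-(v-cy)/f,-1]); return T[:3,3],d
def atz(p,u,v,z):
    o,d=ray(p,u,v); return o+d*(z-o[2])/d[2]
def wl(p,l): return (np.array(p['T'])@np.append(l,1))[:3]
E
python3 - <<'E'
from h import *
for n in ['scene','top']:
    p=ctrl.snapshot(n); save(p,n+'0'); print(n,{k:v for k,v in p.items() if k!='frame'})
    for nm in ['wood_stand','wood_prop','wood_prop_tip','wood_hinge','blue_stand','blue_prop_tip','mug','lemon','tea_packet']:
        for r in ctrl.look_for(p,nm): print(nm,round(r['conf'],2),wl(p,r['location']).round(3),np.round(proj(p,wl(p,r['location']))))
print(ctrl.get_obs())
E
```

```text
pics
scene {'fovy': 43.89261228469068, 'cx': 325.0963988509142, 'cy': 243.93675953621803, 'T': array([[ 0.76165153,  0.37920941, -0.52543997, -0.50656091],
       [-0.64787036,  0.46102125, -0.60640202, -1.12379549],
       [ 0.01228564,  0.80228401,  0.59681608,  1.25319675],
       [ 0.        ,  0.        ,  0.        ,  1.        ]]), 'shot': 1}
wood_stand 0.96 [0.45  0.37  0.018] [254. 227.]
wood_stand 0.67 [0.454 0.564 0.023] [226. 203.]
wood_prop 0.41 [0.456 0.573 0.02 ] [225. 203.]
wood_prop_tip 0.72 [0.459 0.575 0.02 ] [226. 202.]
wood_prop_tip 0.56 [0.459 0.356 0.085] [258. 212.]
wood_hinge 0.7 [0.452 0.374 0.013] [254. 228.]
wood_hinge 0.52 [0.456 0.562 0.019] [227. 204.]
wood_hinge 0.46 [0.467 0.358 0.086] [259. 211.]
blue_stand 0.68 [0.463 0.033 0.013] [317. 273.]
blue_prop_tip 0.41 [0.468 0.018 0.084] [321. 257.]
lemon 0.52 [0.672 0.    0.047] [371. 245.]
tea_packet 0.65 [0.469 0.018 0.086] [322. 257.]
tea_packet 0.59 [ 0.633 -0.342  0.057] [441. 300.]
tea_packet 0.56 [0.669 0.001 0.046] [370. 245.]
top {'fovy': 50.39029697999003, 'cx': 309.29207726468184, 'cy': 239.855
[... 884 characters left out ...]
95.]
tea_packet 0.68 [ 0.663 -0.354  0.067] [492. 203.]
{'t': 1.0, 'joint_pos': array([ 5.72889694e+01,  9.07435258e+00,  9.15002101e+01, -2.05764273e-04,
        7.94221098e+01, -1.20383642e+01]), 'qvel': array([ 0.00292204, -0.00619793, -0.13190618,  0.04152337, -0.1396834 ,
        0.06244738]), 'tau': array([-4.40037256e-04, -3.85592115e+01, -3.22362936e+01,  7.00441841e-02,
        3.08676297e-02,  8.72096251e-06]), 'ee_pos': array([0.20301794, 0.53796869, 0.21462396]), 'ee_rot': array([1.79996788e+02, 8.91837246e-04, 1.59327371e+02]), 'contact_force': array([0.66431294, 0.49142486, 0.52569662]), 'moment': array([-0.04479876,  0.02490275,  0.00216626]), 'finger_gap': 0.9979590711425793}
```

```bash
python3 - <<'E'
import cv2
a=cv2.imread('pics/top0.png');b=cv2.imread('pics/scene0.png')
cv2.imwrite('pics/topc.png',cv2.resize(a[190:350,90:350],None,fx=3,fy=3,interpolation=cv2.INTER_CUBIC))
cv2.imwrite('pics/scenec.png',cv2.resize(b[150:310,180:380],None,fx=3.7,fy=3.7,interpolation=cv2.INTER_CUBIC))
E
```

```text
(no output)
```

View pics/top0.png

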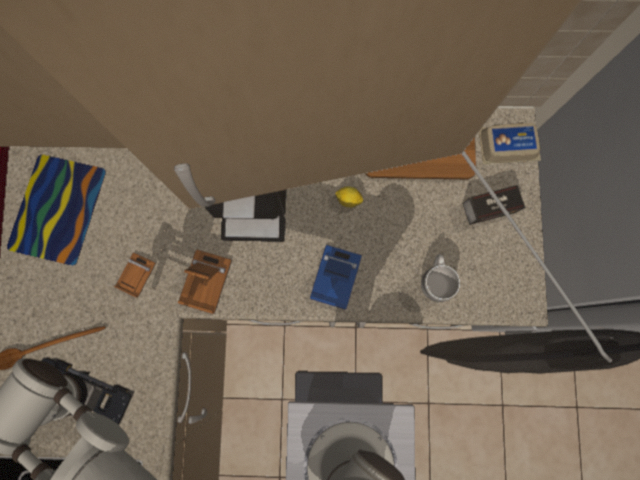

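View pics/scene0.png

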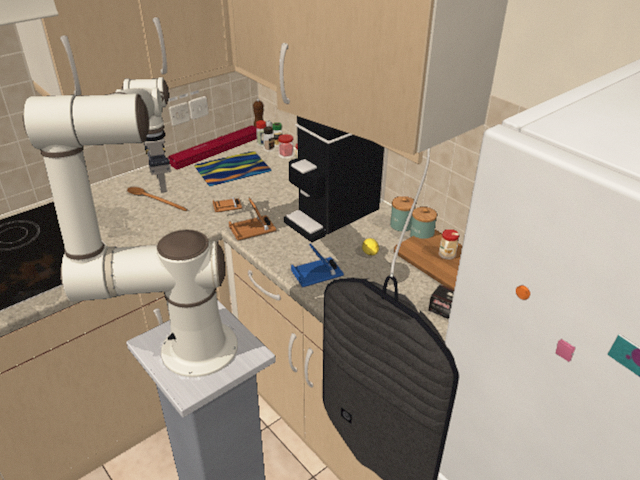

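```bash
ls pics
```

```text
scene0.pkl
scene0.png
scenec.png
top0.pkl
top0.png
topc.png
```

View pics/topc.png

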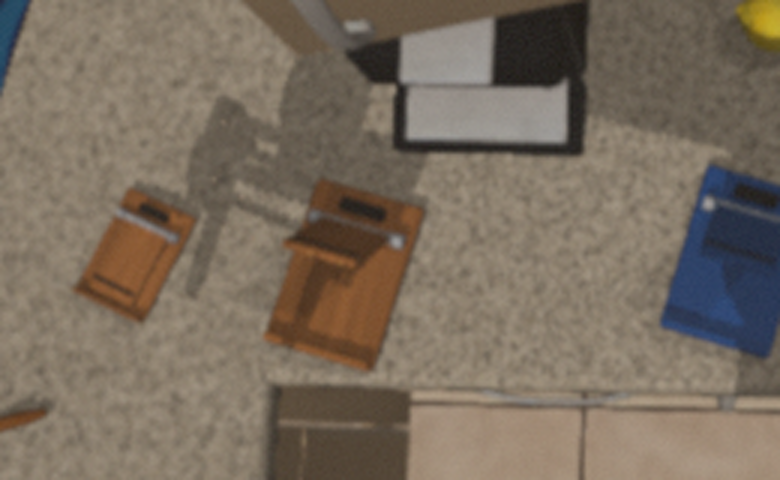

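View pics/scenec.png

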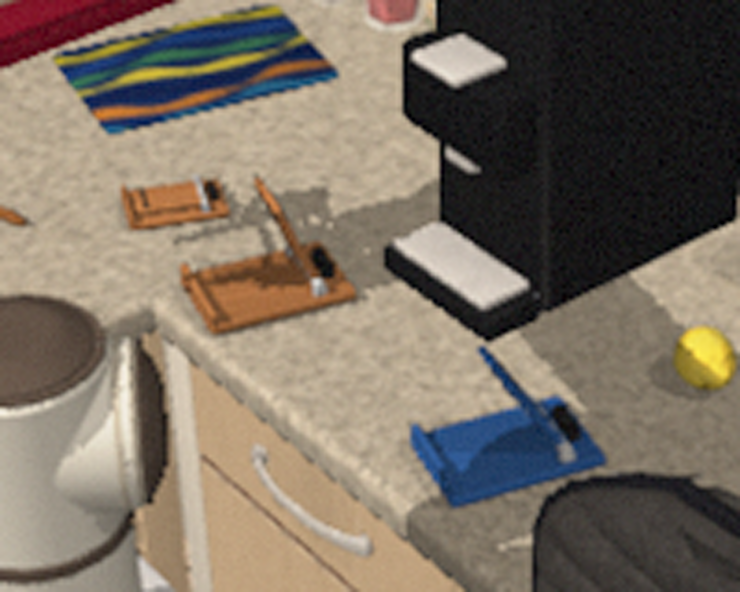

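```bash
cat > fit.py <<'E'
from h import *
from scipy.optimize import least_squares
T=pickle.load(open('pics/top0.pkl','rb'));S=pickle.load(open('pics/scene0.pkl','rb'))
t=lambda u,v:(90+u/3,190+v/3)
s=lambda u,v:(180+u/3.7,150+v/3.7)
obs=[(T,t(423,207),(.075,-.05,.014)),(T,t(320,180),(.075,.05,.014)),(T,t(371,370),(-.075,-.05,.005)),(T,t(267,340),(-.075,.05,.005)),
(S,s(355,295),(.075,-.05,.007)),(S,s(215,333),(-.075,-.05,0.0)),(S,s(183,267),(-.075,.05,.027)),
(T,t(288,244),(100,.032)),(T,t(354,265),(100,-.032)),(S,s(258,178),(100,.032)),(S,s(272,198),(100,-.032))]
def W(q,X):
    c,sn=np.cos(q[2]),np.sin(q[2])
    if len(X)==2: X=(.04-.1*np.cos(q[3]),X[1],.022+.1*np.sin(q[3]))
    return np.array([q[0]+c*X[0]-sn*X[1],q[1]+sn*X[0]+c*X[1],X[2]])
if __name__=='__main__':
    F=lambda q:np.concatenate([np.subtract(proj(p,W(q,X)),uv) for p,uv,X in obs])
    r=least_squares(F,[.45,.38,-.3,1.1],loss='soft_l1');q=r.x
    print(q,np.degrees(q[2]));print(F(q).reshape(-1,2).round(1));print('tip',W(q,(100,0)),'hinge',W(q,(.04,0,.022)))
E
python3 fit.py
```

```text
[ 0.45214612  0.38550964 -0.2643701   1.20518987] -15.147291074136799
[[ 0.8 -0. ]
 [-0.6 -1.6]
 [ 0.8  0.8]
 [-0.6 -0.1]
 [ 1.1  0.2]
 [-0.6  1.6]
 [-1.4 -1.5]
 [-2.2 -0.3]
 [ 0.7  0.1]
 [-0.8 -0.5]
 [ 1.6  3.1]]
tip [0.45624694 0.38439952 0.11539071] hinge [0.49075641 0.37505759 0.022     ]
```

Two brown stands are in the top picture, at about (206,280) and (135,274). The one at (206,280) is the larger, about 150x100 mm and with its panel ajar, so it is the one meant. The one at (135,274) is smaller and folded. The fit puts the stand at (0.452, 0.386) with yaw -15° and the prop at about 1.2 rad, with residuals around 2 px.

I'll approach the lip side with closed fingers.

Request:
{"api": "servo_tool", "payload": {"moves": [[-0.04, -0.01, 0, 0, 0, -0.02], [-0.08, -0.02, 0, 0, 0, -0.04], [-0.12, -0.03, 0, 0, 0, -0.06], [-0.16, -0.042, 0, 0, 0, -0.08], [-0.2, -0.053, 0, 0, 0, -0.096], [-0.227, -0.06, 0, 0, 0, -0.096], [-0.227, -0.06, 0.04, 0, 0, -0.096], [-0.227, -0.06, 0.08, 0, 0, -0.096], [-0.227, -0.06, 0.117, 0, 0, -0.096], [-0.227, -0.06, 0.117, 0, 0, -0.096], [-0.227, -0.06, 0.117, 0, 0, -0.096]], "gripper": 1}}

```text
t: 2.38
ee_pos: [0.3951, 0.4023, 0.0993]
ee_rot: [179.9, 0.1, 164.8]
contact_force: [-0.1, -0.1, 0.5]
finger_gap: 0.003
```

```bash
cat > see.py <<'E'
import sys
from h import *
n=sys.argv[1]
a=ctrl.snapshot('scene');b=ctrl.snapshot('top');save(a,'s'+n);save(b,'t'+n)
A=cv2.imread(f'pics/s{n}.png')[150:270,200:320];B=cv2.imread(f'pics/t{n}.png')[220:340,150:270]
cv2.imwrite(f'pics/v{n}.png',cv2.resize(np.hstack([A,B]),None,fx=3.3,fy=3.3,interpolation=cv2.INTER_CUBIC))
o=ctrl.get_obs();print(o['t'],o['ee_pos'],o['ee_rot'],o['contact_force'])
E
python3 see.py 1
```

```text
2.475 [0.39558628 0.40263156 0.09993304] [1.79830960e+02 1.51539171e-01 1.64831014e+02] [0.51365733 0.8702544  0.31838357]
```

View pics/v1.png

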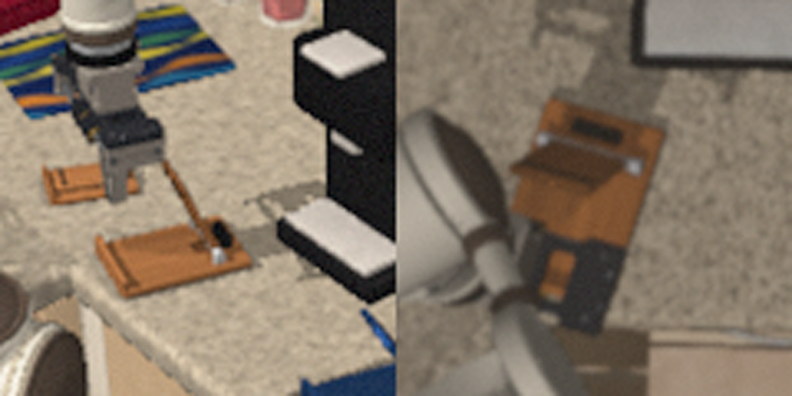

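Fingers are closed in front of the panel's free edge, on the lip side. Pushing now.

Request:
{"api": "servo_tool", "payload": {"moves": [[-0.02, 0, 0, 0, 0, 0], [-0.038, 0, 0, 0, 0, 0], [-0.044, 0, 0, 0, 0, 0], [-0.049, 0, 0, 0, 0, 0], [-0.054, 0, 0, 0, 0, 0], [-0.059, 0, 0, 0, 0, 0], [-0.064, 0, 0, 0, 0, 0], [-0.069, 0, 0, 0, 0, 0], [-0.074, 0, 0, 0, 0, 0], [-0.079, 0, 0, 0, 0, 0], [-0.084, 0, 0, 0, 0, 0], [-0.089, 0, 0, 0, 0, 0], [-0.094, 0, 0, 0, 0, 0], [-0.099, 0, 0, 0, 0, 0], [-0.099, 0, 0, 0, 0, 0]]}}

```text
t: 4.35
ee_pos: [0.4902, 0.3755, 0.0974]
ee_rot: [-180.0, 0.0, 164.8]
contact_force: [0.9, 0.3, -0.3]
finger_gap: 0.009
```

```bash
python3 see.py 2
```

```text
4.45 [0.49012737 0.37564415 0.09764419] [1.79998710e+02 4.35201189e-02 1.64825056e+02] [-0.38842848  0.60613581 -0.26344488]
```

View pics/v2.png

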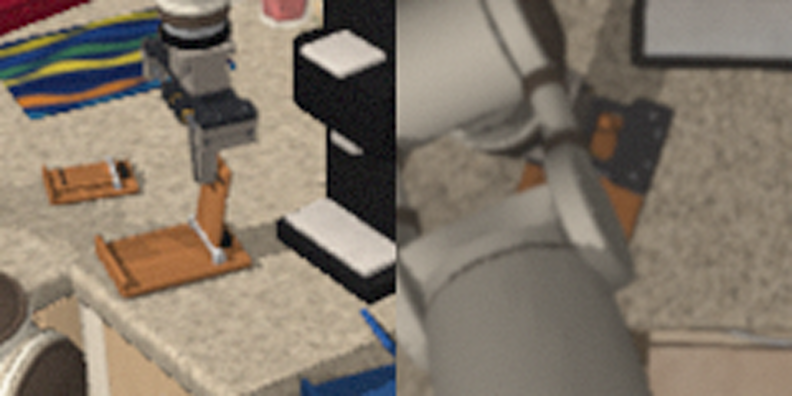

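The panel is just past upright and the base has not moved. I'll finish with small steps.

Request:
{"api": "servo_tool", "payload": {"moves": [[-0.004, 0, 0, 0, 0, 0], [-0.007, 0, 0, 0, 0, 0], [-0.01, 0, 0, 0, 0, 0], [-0.012, 0, 0, 0, 0, 0]]}}

```text
t: 4.95
ee_pos: [0.5014, 0.3725, 0.0975]
ee_rot: [-180.0, -0.0, 164.8]
contact_force: [-2.2, 0.4, -0.3]
finger_gap: 0.003
```

Request:
{"api": "servo_tool", "payload": {"moves": [[-0.001, 0, 0, 0, 0, 0], [-0.002, 0, 0, 0, 0, 0], [-0.002, 0, 0, 0, 0, 0]]}}

```text
t: 5.32
ee_pos: [0.5026, 0.3722, 0.0974]
ee_rot: [-180.0, -0.1, 164.8]
contact_force: [-4.7, 0.9, 1.0]
finger_gap: 0.004
```

```bash
python3 see.py 3
```

```text
5.425 [0.50259424 0.37224843 0.0974262 ] [-1.79977196e+02 -6.95293743e-02  1.64839878e+02] [-4.9475634   1.42485032  0.64967485]
```

View pics/v3.png

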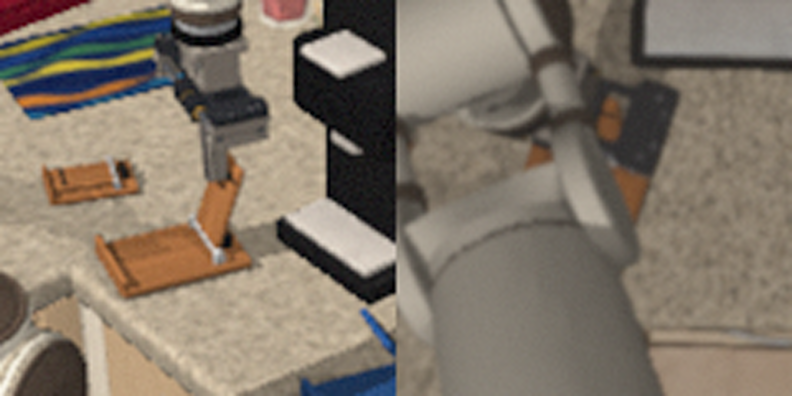

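Request:
{"api": "servo_tool", "payload": {"moves": [[-0.001, 0, 0, 0, 0, 0], [-0.002, 0, 0, 0, 0, 0], [-0.002, 0, 0, 0, 0, 0]]}}

```text
t: 5.8
ee_pos: [0.5048, 0.3717, 0.0974]
ee_rot: [-180.0, -0.0, 164.8]
contact_force: [-4.6, 0.4, 0.7]
finger_gap: 0.003
```

The force has levelled off at about 5 N, well above the 1.5 N or so that the hinge friction would take. So the panel is on its stop and the base is just starting to slide. Backing off to look.

Request:
{"api": "servo_tool", "payload": {"moves": [[0.02, 0, 0, 0, 0, 0], [0.05, 0, 0, 0, 0, 0], [0.08, 0, -0.03, 0, 0, 0], [0.1, 0, -0.08, 0, 0, 0], [0.14, 0.02, -0.11, 0, 0, 0], [0.19, 0.04, -0.11, 0, 0, 0], [0.24, 0.06, -0.11, 0, 0, 0], [0.28, 0.07, -0.11, 0, 0, 0], [0.3, 0.08, -0.11, 0, 0, 0], [0.3, 0.08, -0.11, 0, 0, 0]]}}

```text
t: 7.05
ee_pos: [0.2368, 0.5283, 0.2083]
ee_rot: [179.9, 0.1, 165.0]
contact_force: [0.5, 0.2, 0.5]
finger_gap: 0.002
```

```bash
python3 see.py 4
```

```text
7.15 [0.23790669 0.52720304 0.20796413] [1.79938245e+02 1.01709597e-01 1.64811726e+02] [0.00502561 0.0087259  0.06919944]
```

View pics/v4.png

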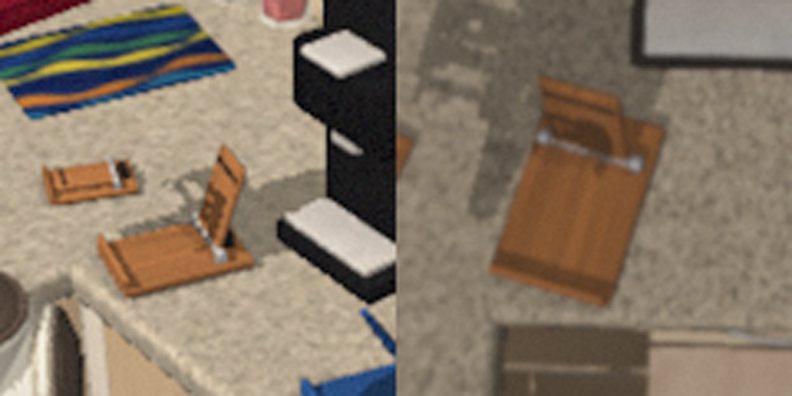

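Next I'll measure the panel angle by fitting the free-edge and base corners.

```bash
python3 - <<'E'
from h import *
from fit import W
from scipy.optimize import least_squares
T=pickle.load(open('pics/t4.pkl','rb'));S=pickle.load(open('pics/s4.pkl','rb'))
t=lambda u,v:(150+(u-396)/3.3,220+v/3.3)
s=lambda u,v:(200+u/3.3,150+v/3.3)
obs=[(T,t(665,127),(.075,-.05,.014)),(T,t(606,305),(-.075,-.05,.005)),(T,t(489,270),(-.075,.05,.005)),
(S,s(253,265),(.075,-.05,.007)),(S,s(127,297),(-.075,-.05,0.0)),(S,s(99,234),(-.075,.05,.027)),
(T,t(541,76),(100,.032)),(T,t(620,97),(100,-.032)),(S,s(223,146),(100,.032)),(S,s(243,160),(100,-.032))]
F=lambda q:np.concatenate([np.subtract(proj(p,W(q,X)),uv) for p,uv,X in obs])
r=least_squares(F,[.45,.38,-.3,1.9],loss='soft_l1');print(r.x,W(r.x,(100,0)));print(F(r.x).reshape(-1,2).round(1))
E
```

```text
[ 0.45548853  0.38602758 -0.27652434  1.91154449] [0.52611858 0.36598313 0.11625049]
[[ 0.4 -0.5]
 [ 0.3  0.5]
 [-0.1 -0.2]
 [ 0.9 -0.6]
 [-0.5  1.1]
 [-1.1 -0.8]
 [-0.7 -0.3]
 [-0.1  0.9]
 [ 0.4 -1.3]
 [ 0.6  3.3]]
```

View pics/t4.png

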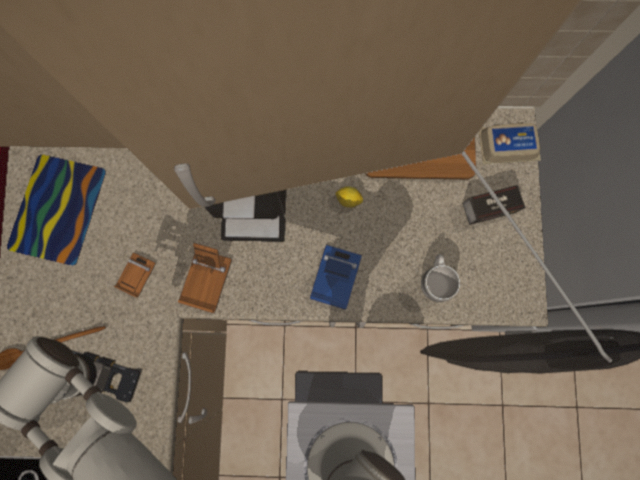

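The top picture shows the panel leaning back at (206,253), at a fitted angle of 1.91 rad against a stop of 1.92. The base has slid about 3 mm. The blue stand (337,277), mug (441,283), lemon (349,196) and tea packet (493,204) have not moved, and the robot is touching nothing.

```bash
python3 -c "
from rig import ctrl
print(ctrl.job_done())"
```

```text
the job is handed in; nothing more can be done
None
```

The larger wooden stand's back rest is now open against its stop, and the job is handed in. I pushed it over with closed fingers from the lip side, near the free edge.

- **Stop reached:** the push force levelled off at about 5 N at the end. The camera fit after backing off gives 1.91 rad, against a stop of 1.92, so any shortfall is within measuring error.
- **Stand position:** it lies flat, about 3 mm from where it started, which is close to the accuracy of the measurement.
- **Everything else:** the blue stand, the small wooden stand, the mug, the lemon and the tea packet look the same in the top picture as before. The arm was clear and touching nothing at about 7 s.
- **Disagreements:** no check failed. One free-edge corner fitted about 3 px off in the scene picture, both before and after the push; all the other points were within about 2 px.

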